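Close up a loaded board tester

ROBOT

A 6-joint arm with a two-finger parallel gripper is mounted at the origin on the work surface. World frame = base frame: x ahead of the robot, y to its left, z up, the work surface at z = 0. Lengths are in m, angles in rad, forces in N, time in s.
With the tool pointing down it reaches from about 0.325 to 0.925 m from the base axis. Payload 3.1 kg.
Tool frame: the origin (TCP) lies between the finger pads, 19 mm behind the fingertips; this is the grasp point; z points along the fingers, y is the direction in which the jaws open and shut (so a half turn about z gives the same grasp; the last joint's range is limited). The gripper opens to 85 mm and grips with 20 to 120 N. Pads are 22 mm wide; open, the fingers measure 114 mm over their backs; the gripper's body (76 mm by 85 mm) begins 54 mm behind the grasp point. The pads swing forward as they close: fully open they stand 13 mm farther back than shut.
Start: joints at [1.234, 0.217, 1.613, -0, 1.311, -0.112], TCP at [0.139, 0.609, 0.25] pointing down, gripper open.
Joint ranges: [-2.75, 2.75], [-0.78, 2.1], [0.31, 2.55], [-1.13, 4.27], [0.13, 2.63], [-2.58, 2.58]. Speed limits (rad/s): [2.79, 2.79, 3.14, 3.14, 3.14, 3.14].

INTERFACE

Orientations are given as a unit quaternion [x, y, z, w].
In Python, from workcell import arm gives the robot as it stands. Calls block until the motion is done:
- arm.goto(position, orientation): joint-space move of the TCP to a pose.
- arm.movel(position, orientation=None, rate=0.15): straight line of the TCP; orientation=None keeps the orientation; rate is the mean speed in m/s.
- arm.goto_joints(angles): joint-space move.
- arm.gripper_to(opening, grip_force=None): finger opening in m; grip_force is the grip in N (None keeps the last); returns when the fingers have stopped.
- arm.sleep(seconds).
- arm.solve_ik(position, orientation): joint angles nearest the present ones, or None.
- arm.get_image(name): name is "side" or "top"; returns (picture, depth): 400x640x3 uint8, red, green, blue; 400x640 float32, m along the optical axis (not along the pixel's ray), 0 where there is no reading.
- arm.camera_params(name): a dict with "fx", "fy", "cx", "cy" (pixels), "rvec" (rotation vector, rad) and "tvec" (3), from world to camera coordinates, as OpenCV has them. Camera axes: x right, y down, z forward; pixel columns grow to the right and rows downward; lengths in m; the calibration is good to about 2 mm. A picture is of the moment at which its call begins. camera_params takes no time and is no camera call.
A pose or a line that the arm cannot do raises arm.IKError and nothing moves.
- arm.job_done(): hands the job in, once; it reports no verdict.
Readings, each from a call of its own:
- arm.current_time(): time.
- arm.current_joint_positions(): joint angles.
- arm.current_dq(): joint speeds.
- arm.current_joint_efforts(): joint torques, N m.
- arm.current_position(): TCP position.
- arm.current_ee_rot(): TCP orientation.
- arm.current_force(): force on the tool from outside, world axes, zero at the start.
- arm.current_wrist_torque(): the same for the moment, N m.
- arm.current_width(): finger opening in m.
Only numpy, scipy, OpenCV 4.12 (cv2) and the standard library are available. Lean on these libraries where they do the work, as an engineer would, in place of code of your own. Each camera call takes 0.05 s, during which the arm holds its last target. There are 200 camera calls.

TASK

A circuit board already lies on the pulled-out carriage of the test station. First put the matching clear cover (the wide one with the straight bar handle, not the narrow one with the round knob) over the rim around the board, setting it down gently so that it sits flat, and let go of it; next slide the carriage fully home under the bridge; then turn the clamp knob clockwise as far as it goes, so that its latch bar locks the carriage in. Leave the spare cover, reel, screwdriver, bottle, parts bin and heat sink where they are.

Things in the scene. Friction and masses are not known exactly. Their poses are not given: they have to be found in the camera images.
- station: Grey test station, fixed. Origin on the table, under the centre of the carriage when home; x is the way the carriage slides home (away from the robot), y to the left, z up. Base plate 12 mm high, from x -180 to +100 mm, y -80 to +80 mm, with a lug under the knob out to y -150 mm. A bridge crosses it at x +25 to +65 mm, underside 95 mm, top 125 mm above the table.
- carriage (a joint): How far the carriage has slid in, m: 0 pulled out, 0.09 home against its stop (it starts at 0 to 0.02). It slides along the station's x with about 2 N of friction (plus damping, 8 N per m/s) and stays where it is left. Its plate is 150 (x) by 130 (y) mm, top 26 mm above the table; the latch bar blocks it if swung in before it is home.
- nest (a point): Centre of the carriage plate's top face, 26 mm above the table, axes as the station; moves with the carriage. Around it a black rim, 105 (x) by 85 (y) mm outside, 12 mm high, holds the green board (parts under 14 mm tall). The cover goes over the rim with 3.5 mm play each side, skirt standing on the plate: cover origin on this point, long side along x, either way round.
- carriage_handle (a point): Top centre of the carriage's front handle: an upright aluminium plate 12 mm thick (x), 50 mm wide (y), standing 40 mm above the carriage plate (top 66 mm above the table), 100 mm in front (-x) of the nest. May be pinched from above or pushed.
- clamp (a joint): Clamp knob, on the station's right (-y) side. Its angle in rad, growing clockwise seen from above: 0 free (latch bar and grip bar along the station's x, latch bar pointing to -x), 1.45 locked against its stop (latch bar pointing to +y, across the front edge of the carriage). It starts at 0 to 0.25; turns with about 0.04 N m and stays where it is left.
- clamp_grip (a point): On the knob's upright axis, 54 mm above the table: where to put the TCP to grip. x axis along the grip bar, which is 44 mm long, 12 mm thick, from 32 to 62 mm above the table; under it a disc of 36 mm diameter. Fixed in the station at x -82, y -105 mm.
- cover: The matching clear cover, an upside-down tray with grey edge: 120 (x) by 100 (y) mm, 22 mm high, walls 4 mm, about 0.2 kg. Origin at the centre of its underside, z up. Lies flat on the table left or right of the station. On top a black straight bar handle along x: 60 mm long, 12 mm thick, from 22 to 50 mm above the underside.
- cover_grip (a point): On the cover's handle, 45 mm above its underside, on its centre: a TCP position to grip, fingers closing across the handle's thickness (cover's y).
- spare_cover: A second clear cover for another board type, do not use: 150 x 64 mm, 22 mm high, with a ROUND black knob (24 mm across, 28 mm tall). Lies on the table on the other side of the station from the right cover.
- reel: White component reel lying flat, 90 mm across, 12 mm high, to the right of the station's rear. Bystander.
- driver: Screwdriver, 170 mm, lying near the robot. Bystander.
- flask: Closed white bottle, 50 mm across, 130 mm high, far left. Bystander.
- parts_bin: Blue open bin of connectors, 110 x 150 x 50 mm, far right. Bystander.
- heatsink: Finned aluminium heat sink, 55 x 40 x 24 mm, near the robot on the right. Bystander.
Mind the look-alikes: they are no part of the job. Leave any orange look-alike of the cover alone.

How it is judged:
By the outcome, as a careful person would: the job done as asked, in the order asked, and still so for the second after the job is handed in, with the robot touching nothing.
It also fails if it takes over 64 s, if anything falls off the work surface, if the arm or the gripper's body presses on something with over 40 N, if the wrist force passes 120 N, or if a joint passes its speed limit or range.

## Working session

There is one attempt and no reset: what is moved stays moved. The work goes in short steps, each a Python script; the robot and the scene stay as the last script left them, time stands still between calls to the robot, and variables do not carry over. Pictures are saved under pics/ and viewed, about 8 in all and at most 12, crops included, and the job is handed in when it is done.

```bash
mkdir -p pics; ls
cat > h.py <<'E'
import numpy as np, cv2
from workcell import arm
def cam(n):
    p=arm.camera_params(n); R=cv2.Rodrigues(np.array(p['rvec'],float))[0]; return p,R,np.array(p['tvec'],float).ravel()
def cloud(n,d):
    p,R,t=cam(n); v,u=np.mgrid[:d.shape[0],:d.shape[1]]
    c=np.stack([(u-p['cx'])/p['fx']*d,(v-p['cy'])/p['fy']*d,d],-1)
    return (c-t)@R
def atz(n,u,v,z):
    p,R,t=cam(n); r=R.T@np.array([(u-p['cx'])/p['fx'],(v-p['cy'])/p['fy'],1]); o=-R.T@t
    return o+r*(z-o[2])/r[2]
def proj(n,X):
    p,R,t=cam(n); c=np.asarray(X)@R.T+t
    return np.stack([c[...,0]/c[...,2]*p['fx']+p['cx'],c[...,1]/c[...,2]*p['fy']+p['cy']],-1)
def snap(n,f):
    im,d=arm.get_image(n); cv2.imwrite('pics/'+f+'.png',im[...,::-1]); np.savez('pics/'+f+'.npz',im=im,d=d); return im,d
def down(yaw): # tool z down, tool y axis at world angle yaw+90deg mod pi
    from scipy.spatial.transform import Rotation as Ro
    return (Ro.from_euler('z',yaw)*Ro.from_euler('x',np.pi)).as_quat()
E
python3 - <<'E'
from h import *
for n in('top','side'):
    snap(n,n+'0'); p,R,t=cam(n); print(n,p['fx'],-R.T@t,R[2])
print(arm.current_ee_rot(),arm.current_time())
E
```

```text
pics
top 389.2145300298155 [ 0.32023374 -0.00271594  1.14863129] [ 0.15466508  0.01396317 -0.98786828]
side 383.4927688206503 [ 0.02059587 -0.75340253  0.69653961] [ 0.41351104  0.70425983 -0.57708466]
[ 1.12169657e-01  9.93688457e-01 -1.07080724e-03 -2.66976951e-04] 0.1
```

View pics/top0.png

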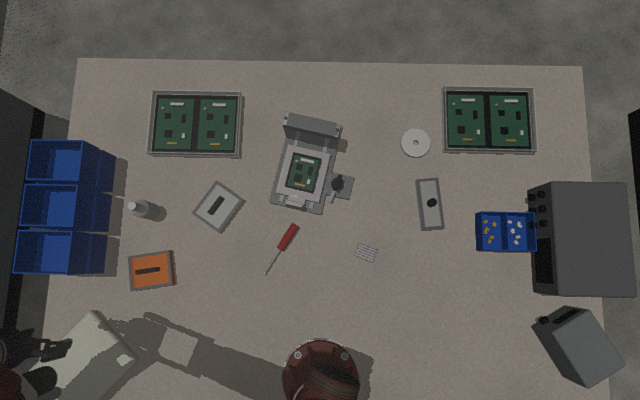

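View pics/side0.png

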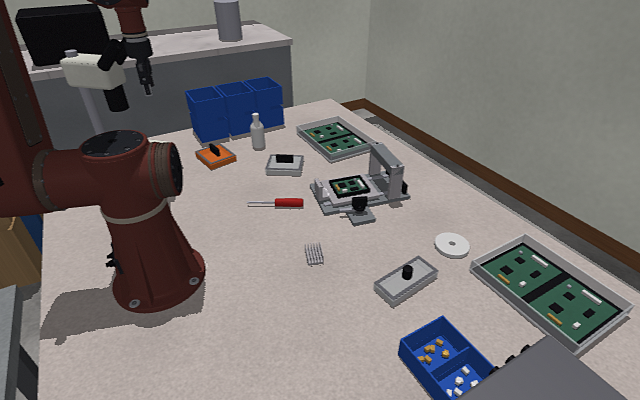

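The top view shows the cover at about (218,206), the station at (305,170) with its knob at (338,184), and the spare at (430,203). Next I'll crop in and measure.

Run:
```python
from h import *
z=np.load('pics/top0.npz'); im,d=z['im'],z['d']
c=im[105:240,185:365]; cv2.imwrite('pics/c0.png',cv2.resize(c[...,::-1],None,fx=4.4,fy=4.4,interpolation=cv2.INTER_CUBIC))
P=cloud('top',d); Z=P[...,2]
print('table z',np.median(Z[225:240,190:250]))
def rect(m,lab):
    q=P[m][:,:2].astype(np.float32); r=cv2.minAreaRect(q*1000); print(lab,m.sum(),r,np.median(P[m][:,2]))
def box(a,b,c_,e):
    m=np.zeros(Z.shape,bool); m[a:b,c_:e]=1; return m
bx=box(175,235,188,248)
rect(bx&(Z>.012)&(Z<.03),'cover top'); rect(bx&(Z>.038),'cover bar')
s=box(100,220,262,360)
rect(s&(Z>.11),'bridge'); rect(box(150,220,262,330)&(Z>.055)&(Z<.08),'handle')
rect(box(165,210,328,360)&(Z>.045)&(Z<.08),'knob'); rect(box(140,220,262,330)&(Z>.02)&(Z<.05),'carriage')
rect(box(140,220,262,330)&(Z>.033)&(Z<.05),'rim')
np.set_printoptions(linewidth=250)
print((Z[170:205:1,328:358:1]*1000).round().astype(int))
```

```text
table z 0.00013511302979759952
cover top 1295 ((476.7703857421875, 312.9809265136719), (102.81234741210938, 119.88227844238281), 56.43677520751953) 0.022331102482826264
cover bar 123 ((413.1300048828125, 153.76473999023438), (359.2619934082031, 58.26270294189453), 68.5157470703125) 0.050072879246236726
bridge 918 ((526.0321655273438, 56.77822494506836), (159.9572296142578, 397.4718322753906), 84.2023696899414) 0.1250631334875864
handle 82 ((482.4923400878906, 84.68651580810547), (49.687767028808594, 12.300463676452637), 78.10794067382812) 0.06547528068040567
knob 70 ((549.450927734375, -36.7543830871582), (12.253337860107422, 44.1451530456543), 67.98470306396484) 0.06171334435917691
carriage 2299 ((570.3250732421875, 51.11141586303711), (159.44003295898438, 197.69586181640625), 77.96900177001953) 0.02847565934530414
rim 505 ((554.6981811523438, 69.2411117553711), (85.30545043945312, 159.5876007080078), 78.04252624511719) 0.03624235711795561
[[11 12 11 ...  0 -2  3]
 [12 14 16 ... -1 -1  4]
 [12 10 12 ...  0  1 -3]
 ...
 [ 3 -1 22 ...  2  1  5]
 [ 1 -1 -3 ...  3  1 -1]
 [ 0 -1 -4 ...  0  2  4]]
```

View pics/c0.png

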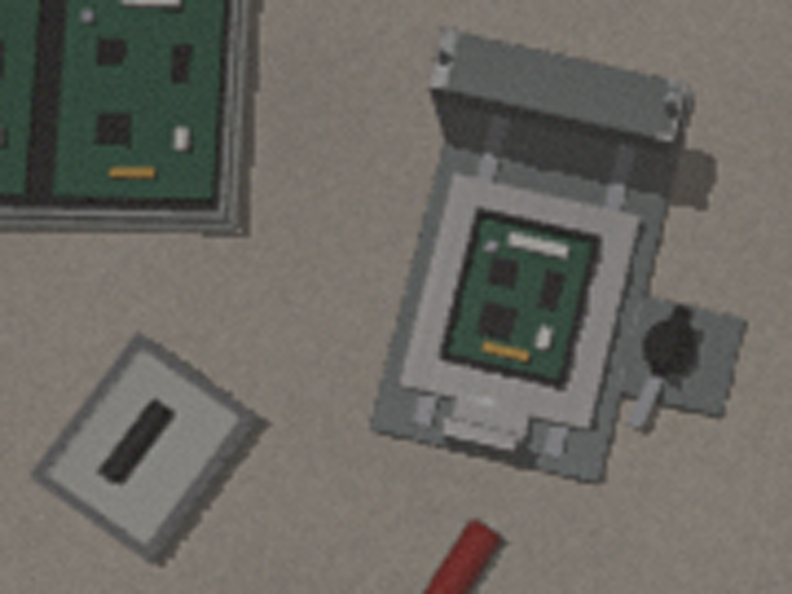

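The crop shows a straight-bar cover and a station at about -12° yaw. The knob is turned slightly clockwise. I'll refine the fits locally, then grasp the cover.

```bash
cat >> h.py <<'E'
def fitrect(P,m,c,yaw,L,W,zr,pad=.008):
    """centre of a L x W rectangle (top face z in zr) by best overlap of pixel set; c,yaw initial"""
    from scipy.optimize import minimize
    q=P[...,:2]; Z=P[...,2]; near=(np.hypot(*(q-c).transpose(2,0,1))<np.hypot(L,W)/2+.02)&m
    on=near&(Z>zr[0])&(Z<zr[1]); a=q[on]
    def f(p):
        d=a-p[:2]; cs,s=np.cos(p[2]),np.sin(p[2]); x=abs(d[:,0]*cs+d[:,1]*s)-L/2; y=abs(-d[:,0]*s+d[:,1]*cs)-W/2
        e=np.maximum(np.maximum(x,y),0); return np.minimum(e,.01).sum()*1e3
    def g(p): return f(p)
    # shrink rect a bit so that outside points on all sides balance
    L-=.006;W-=.006
    r=minimize(g,[*c,yaw],method='Nelder-Mead',options=dict(xatol=1e-5,fatol=1e-4,initial_simplex=np.array([[*c,yaw]]*4)+np.vstack([np.zeros(3),np.diag([.003,.003,.03])])))
    return r.x,on.sum(),r.fun
E
python3 - <<'E'
from h import *
z=np.load('pics/top0.npz'); P=cloud('top',z['d']); al=np.ones(z['d'].shape,bool); r=np.radians
print('cover',fitrect(P,al,[.4768,.313],r(-33.6),.12,.1,(.018,.028)))
print('bar',fitrect(P,al,[.4768,.313],r(-33.6),.06,.012,(.044,.056)))
print('rim',fitrect(P,al,[.5803,.064],r(-12),.105,.085,(.0335,.045)))
print('handle',fitrect(P,al,[.4825,.0847],r(-12),.012,.05,(.058,.075)))
print('knob',fitrect(P,al,[.5495,-.0368],r(-22),.044,.012,(.055,.07)))
print('bridge',fitrect(P,al,[.695,.040],r(-12),.04,.16,(.118,.135)))
E
```

```text
cover (array([ 0.47606161,  0.31202319, -0.58260442]), np.int64(1236), np.float64(285.79225404269334))
bar (array([ 0.4757682 ,  0.3112302 , -0.60200636]), np.int64(93), np.float64(80.59077826817115))
rim (array([ 0.5800619 ,  0.06400529, -0.20967517]), np.int64(440), np.float64(231.88254861121706))
handle (array([ 0.48214369,  0.08473887, -0.22008668]), np.int64(80), np.float64(80.10080815745752))
knob (array([ 0.5502238 , -0.03737093, -0.38280921]), np.int64(63), np.float64(57.15471972278939))
bridge (array([ 0.69457911,  0.03911927, -0.2066158 ]), np.int64(826), np.float64(239.99467741255324))
```

Run:
```python
from h import *
c=np.array([.4763,.3118]); q=down(-0.585+np.pi)
arm.goto([*c,.16],q); arm.gripper_to(.05,40)
arm.movel([*c,.046],rate=.12); print(arm.current_position(),arm.current_force())
arm.gripper_to(0.0,40); print('w',arm.current_width(),arm.current_force())
arm.movel([*c,.15],rate=.12); print(arm.current_force(),arm.current_width())
n=np.array([.5801,.0640]); q=down(-.209+np.pi)
arm.goto([*n,.15],q); arm.movel([*n,.105],rate=.08); arm.sleep(.2)
im,d=snap('top','t1'); snap('side','s1'); print(arm.current_position(),arm.current_joint_positions(),arm.current_time())
P=cloud('top',d); print(fitrect(P,np.ones(d.shape,bool),n,-.209,.12,.1,(.075,.09)))
c=im[140:220,250:350]; cv2.imwrite('pics/c1.png',np.hstack([cv2.resize(c[...,::-1],(500,400),interpolation=cv2.INTER_CUBIC),cv2.resize(np.load('pics/s1.npz')['im'][130:230,300:420][...,::-1],(300,400))[:, :300]]))
```

```text
[0.4771287  0.31222721 0.04689981] [ 0.50833293 -0.86045012 -0.30495411]
w 0.011120749093562051 [0.98320291 0.26583967 3.93822933]
[ 0.13412701 -0.9885551  -2.35760909] 0.011464686886127735
[0.58057182 0.06394176 0.10564745] [-1.04488985e-02  2.93910952e-01  1.81367967e+00  1.83319995e-05
  1.03280353e+00 -1.37215948e+00] 6.8167
(array([ 0.58176667,  0.05733333, -0.19566667]), np.int64(21), np.float64(0.0))
```

View pics/c1.png

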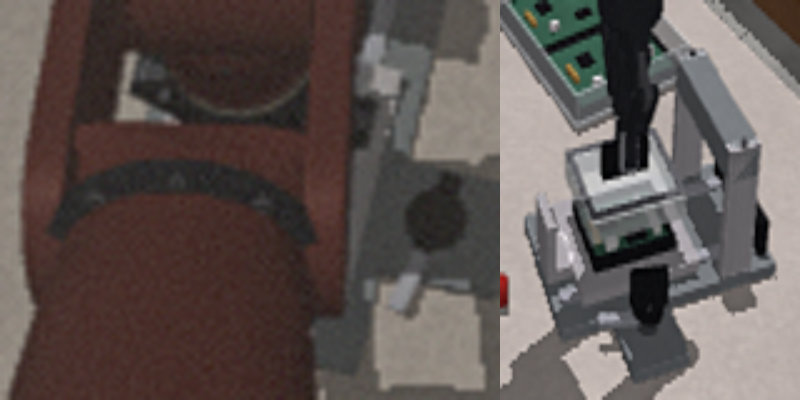

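The side view shows the cover level and held above the rim, while the arm blocks the top view. I'll compare the cover and rim using side-camera depth.

Run:
```python
from h import *
n=[.5801,.064]; 
z0=np.load('pics/side0.npz'); P0=cloud('side',z0['d']); al=np.ones(P0.shape[:2],bool)
z1=np.load('pics/s1.npz'); P1=cloud('side',z1['d'])
print('cover on table side',fitrect(P0,al,[.4763,.312],-.585,.12,.1,(.017,.028)))
print('rim',fitrect(P0,al,n,-.209,.105,.085,(.0345,.043)))
print('handle',fitrect(P0,al,[.4821,.0847],-.209,.012,.05,(.06,.075)))
for zr in((.076,.088),(.079,.086)): print('held',fitrect(P1,al,n,-.209,.12,.1,zr))
m=(np.hypot(P1[...,0]-n[0],P1[...,1]-n[1])<.09)&(P1[...,2]>.05)&(P1[...,2]<.1)
print(np.histogram(P1[m][:,2],np.arange(.05,.1,.004)))
```

```text
cover on table side (array([ 0.47395752,  0.3088368 , -0.56873578]), np.int64(442), np.float64(188.4753270147182))
rim (array([ 0.57864478,  0.06247653, -0.21930249]), np.int64(228), np.float64(215.4602218859765))
handle (array([ 0.47974907,  0.08212654, -0.20243394]), np.int64(48), np.float64(53.47592449503993))
held (array([ 0.5768436 ,  0.06016015, -0.22232431]), np.int64(604), np.float64(215.7568004334469))
held (array([ 0.57740868,  0.06102625, -0.22334352]), np.int64(511), np.float64(160.35249374036064))
(array([  0,   5,  41,  60,  49,  58,  62, 465,  94,  19,  19,  24]), array([0.05 , 0.054, 0.058, 0.062, 0.066, 0.07 , 0.074, 0.078, 0.082,
       0.086, 0.09 , 0.094, 0.098]))
```

Side-camera bias is about (-2.4, -2.8) mm on every feature, so the held cover is within about 1 mm of the nest. I'll lower it with force monitoring.

Run:
```python
from h import *
n=np.array([.5799,.0641]); arm.movel([*n,.09],rate=.05); arm.sleep(.1); b=arm.current_force()
for z in np.arange(.087,.0695,-.0015):
    arm.movel([*n,z],rate=.03); f=arm.current_force()-b; print(round(z,4),arm.current_position().round(4),f.round(2))
    if f[2]>3: break
```

```text
0.087 [0.5798 0.0641 0.0869] [-0.69  0.05  1.18]
0.0855 [0.5798 0.0641 0.0854] [-0.4  -0.01  0.57]
0.084 [0.5798 0.0641 0.0839] [-0.01  0.47  0.33]
0.0825 [0.5798 0.0641 0.0824] [ 0.15 -0.06  0.13]
0.081 [0.5797 0.0641 0.0808] [-1.02 -0.14  0.91]
0.0795 [0.5798 0.0641 0.0793] [-0.18  0.73  0.4 ]
0.078 [0.5798 0.0641 0.0778] [0.05 0.18 0.42]
0.0765 [0.5798 0.0641 0.0763] [-0.21 -0.3   0.69]
0.075 [0.5798 0.0641 0.0748] [-0.35 -0.39  0.84]
0.0735 [0.5798 0.0641 0.0733] [-0.29  0.05 -0.06]
0.072 [0.5806 0.064  0.0729] [-1.89 -0.52  6.02]
```

Contact came at z .0729, which matches the underside at 26 mm, so the cover is seated. Now release and check.

Run:
```python
from h import *
n=np.array([.5803,.0641])
arm.gripper_to(.03); arm.sleep(.1); p=arm.current_position(); print(p,arm.current_width(),arm.current_force())
arm.movel([p[0],p[1],.15],rate=.12)
h=np.array([.4822,.0847]); arm.goto([*h,.17],down(-.209+np.pi/2)); arm.gripper_to(.04)
im,d=snap('top','t2'); i2,d2=snap('side','s2'); print(arm.current_joint_positions(),arm.current_time())
P=cloud('side',d2); al=np.ones(d.shape,bool)
print(fitrect(P,al,[.578,.062],-.209,.12,.1,(.043,.054)))
m=(abs(P[...,2]-.048)<.008)&(np.hypot(P[...,0]-.578,P[...,1]-.062)<.04); q=P[m]; print('plane',np.linalg.lstsq(np.c_[q[:,:2]-[.578,.062],np.ones(len(q))],q[:,2],rcond=None)[0])
cv2.imwrite('pics/c2.png',np.hstack([cv2.resize(im[130:220,260:360][...,::-1],(400,360),interpolation=cv2.INTER_CUBIC),cv2.resize(i2[130:220,300:400][...,::-1],(400,360),interpolation=cv2.INTER_CUBIC)]))
```

```text
[0.57976379 0.06413737 0.07176974] 0.030064994194780714 [ 0.93093834 -0.38442568  0.24356389]
[ 3.03161587e-02  1.36549012e-02  1.99705768e+00 -3.89456519e-05
  1.13086826e+00  2.39281386e-01] 13.1333
(array([ 0.57711406,  0.06120912, -0.22026774]), np.int64(614), np.float64(310.1180549895842))
plane [0.00771727 0.02912566 0.04860683]
```

View pics/c2.png

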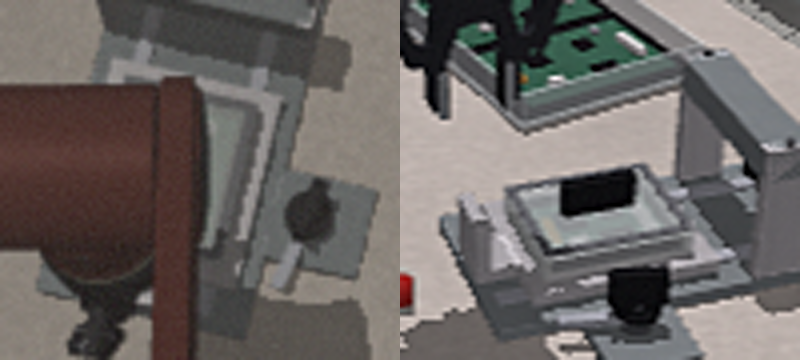

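The cover sits flat over the rim: its top is at 48.6 mm and the tilt is within noise. Now pinch the handle and slide the carriage.

Run:
```python
from h import *
h=np.array([.4822,.0847]); u=np.array([np.cos(-.209),np.sin(-.209)])
arm.movel([*h,.055],rate=.12); arm.gripper_to(0,40); print(arm.current_width(),arm.current_position(),arm.current_force())
b=arm.current_force()
arm.movel([*(h+.06*u),.055],rate=.06); print(arm.current_position(),arm.current_force()-b)
for s in np.arange(.064,.082,.002):
    arm.movel([*(h+s*u),.055],rate=.03); arm.sleep(.1); f=(arm.current_force()-b); p=arm.current_position(); print(round(s,3),((p[:2]-h)@u).round(4),f.round(1))
    if f[:2]@u<-15: break
print(arm.current_position(),arm.current_time())
```

```text
0.011240922509800686 [0.48292203 0.08474265 0.05593395] [-0.3714501   0.09692051  4.99971158]
[0.5418983  0.07204926 0.05594309] [-0.84126403 -0.75157454  0.00211712]
0.064 0.065 [-1.4 -0.8  1.4]
0.066 0.0668 [-0.3 -1.3  1.1]
0.068 0.0687 [-0.4 -1.5  1.3]
0.07 0.0707 [-1.7 -0.8  0.6]
0.072 0.0727 [-0.9 -0.7  0.6]
0.074 0.0733 [-4.9 -0.5  4.8]
0.076 0.0734 [-11.    0.4  11.2]
0.078 0.0734 [-15.   1.  16.]
0.08 0.0734 [-20.1   2.9  19. ]
[0.55399228 0.0694436  0.05582654] 18.9333
```

The carriage reached the stop at 73.3 mm of travel (expected 72.7). Next is the clamp.

Run:
```python
from h import *
p=arm.current_position(); arm.gripper_to(.035); arm.movel([p[0],p[1],.15],rate=.15)
k=np.array([.5500,-.0372]); y0=-.383+np.pi
arm.goto([*k,.13],down(y0)); arm.gripper_to(.04); arm.movel([*k,.055],rate=.12); print(arm.current_force())
arm.gripper_to(0,40); print(arm.current_width(),arm.current_position(),arm.current_force(),arm.current_wrist_torque()); b=arm.current_wrist_torque()
from scipy.spatial.transform import Rotation as Ro
def th(): 
    x=Ro.from_quat(arm.current_ee_rot()).as_matrix()[:,0]; return -.209+np.pi-np.arctan2(x[1],x[0])
for t in [.4,.7,1.0,1.25,1.35,1.4,1.43,1.46,1.49,1.52,1.55]:
    arm.movel([*k,.055],down(-.209+np.pi-t),rate=.1); arm.sleep(.1); w=arm.current_wrist_torque()-b
    print(t,round(th(),3),w.round(2),arm.current_force().round(1),arm.current_time())
    if abs(w[2])>.8: break
```

```text
[ 0.22208804 -0.93862975 -0.28353352]
0.011045946912860774 [ 0.55128875 -0.03660079  0.05635707] [0.81636833 4.22114304 4.57460458] [ 0.55384437 -0.07363148 -0.06780237]
0.4 0.4 [-0.1   0.09  0.  ] [0.5 4.2 4.5] 23.3167
0.7 0.7 [-0.25  0.29 -0.02] [-0.9  2.8  6. ] 23.8667
1.0 1.0 [-0.42  0.55  0.03] [-1.8  1.2  7.1] 24.4167
1.25 1.25 [-0.46  0.66  0.03] [-3.3  1.7  7.8] 24.9167
1.35 1.349 [-0.43  0.74  0.06] [-3.4  1.4  9.6] 25.2667
1.4 1.399 [-0.41  0.79  0.01] [-3.9  1.4  9.4] 25.6167
1.43 1.43 [-0.44  0.75 -0.02] [-4.7  1.   9.7] 25.9667
1.46 1.458 [-0.43  0.76  0.31] [-3.9  2.2  8.8] 26.3167
1.49 1.485 [-0.28  0.78  1.01] [-3.5  1.9  8. ] 26.6667
```

The torque rose at about 1.45 rad, which is the stop. I'll release, retreat clear and check.

Run:
```python
from h import *
arm.gripper_to(.035); p=arm.current_position(); arm.movel([p[0],p[1],.16],rate=.15)
arm.goto([.139,.609,.25],down(np.radians(167))); 
im,d=snap('top','t3'); i2,d2=snap('side','s3'); print(arm.current_time(),arm.current_force())
P=cloud('top',d); al=np.ones(d.shape,bool)
print('knob',fitrect(P,al,[.5502,-.0374],-.209-1.45,.044,.012,(.055,.07)))
print('handle',fitrect(P,al,[.554,.0694],-.209,.012,.05,(.058,.072)))
print('cover',fitrect(P,al,[.6518,.0487],-.209,.12,.1,(.043,.054)))
cv2.imwrite('pics/c3.png',np.hstack([cv2.resize(im[105:225,260:360][...,::-1],(400,480),interpolation=cv2.INTER_CUBIC),cv2.resize(i2[110:230,310:410][...,::-1],(400,480),interpolation=cv2.INTER_CUBIC)]))
```

```text
30.6917 [-0.46347348 -0.17787174 -0.50811375]
knob (array([ 0.54941058, -0.036559  , -1.67762992]), np.int64(67), np.float64(63.33368317407562))
handle (array([ 0.55348877,  0.06961639, -0.21788345]), np.int64(78), np.float64(77.52949823044766))
cover (array([ 0.6430048 ,  0.04910252, -0.20876994]), np.int64(1071), np.float64(259.63471653361324))
```

View pics/c3.png

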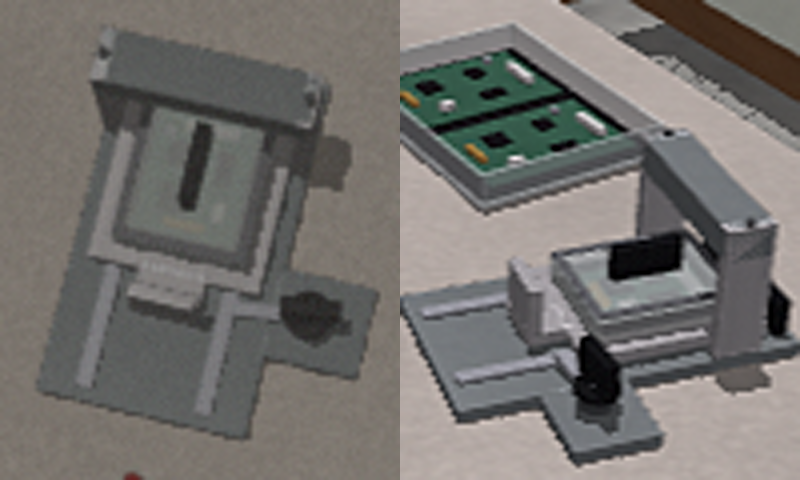

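View pics/t3.png

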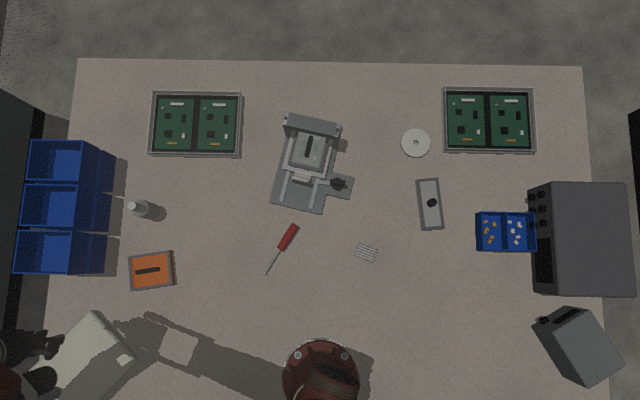

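The carriage is home, the cover is seated, and the latch bar lies across the carriage front. The bystanders haven't moved, so I'm handing in.

```bash
python3 -c "
from h import *
arm.job_done()"
```

```text
the job is handed in; nothing more can be done
```

The job is done in the order asked and handed in, with about 31 s of the 64 s used.

- **Cover:** I put the straight-bar cover over the rim. It touched down with about 6 N, at the height expected for the plate. Before the slide the camera showed it flat within noise, with its top at 48.6 mm (48 mm nominal).
- **Carriage:** I slid it in until it stopped at 73.3 mm of travel; I had expected 72.7 mm. I pressed against the stop with about 20 N.
- **Clamp:** I turned the knob clockwise until the torque rose at about 1.45 rad. The final image puts it at about 1.47 rad, with the latch bar across the front of the carriage.
- **Surroundings:** In the final top view the spare cover, reel, screwdriver, bottle, bin, heat sink and orange look-alike are where they started. The gripper is clear of everything.

One final check disagreed. The camera fit of the cover came out about 9 mm short along the slide direction. I put this down to the bridge hiding the cover's rear end, because the images and the handle position (within 1 mm) show it still seated.

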